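Clamp and pull-test a rail terminal

TASK

Pull-test the middle grey terminal: with the red-handled flat screwdriver turn its brass clamping screw, the one over the copper test pin, clockwise to its stop, then stand the screwdriver back upright in the same hole of the wooden rack and let it go. Then draw the spring gauge's blue handle straight out until the red ring on its rod stands at the mouth of the tube, and finish while still holding it there against the spring. Leave everything else where it is.

Things in the scene. Friction and masses are not known exactly. Their poses are not given: they have to be found in the camera images.
- panel: White plastic enclosure base (260 x 460 mm, rim 28 mm high, floor 4 mm thick) fixed on the bench. Origin at the bench surface; the tray spans x -130..130 and y -210..250 mm of it. z up; the gauge's rod is pulled along this body's +y. At y -180..-80 mm three grey terminals 31 mm wide (x -48..48 mm) and a lower green-yellow one stand on a steel rail, the grey tops 96 mm above the bench. The spring gauge runs from the middle terminal along +y at x = 0, axis 60 mm above the bench
- clamp_screw (a joint): Captive brass clamping screw in the top of the middle grey terminal, on the side towards the gauge; turns about the vertical. rad, grows clockwise seen from above; starts at 0 to 0.25, hard stop at 1.3. Friction about 0.06 Nm, stays where it is left, does not rise or sink
- screw_slot (a point): Centre of the brass screw's 16 mm head, at its top face, 93 mm above the bench and 3 mm below the terminal's top, inside a round recess of 21 mm diameter. z up; x runs along the straight slot, which is 4 mm wide, 5 mm deep and open at both ends; its upper edges are bevelled, 7 mm apart at the top face. The frame turns with the screw
- flat_driver: Red-handled flat screwdriver, 177 mm long, 0.12 kg, upright in a rack hole. Origin mid blade edge, z up the handle. Blade 12 mm wide along x, 1.8 mm thick in y (2.8 mm at z 9..17), then 8 mm shank. Black 25 mm collar at z 85..93, square red grip 28 x 28 mm (faces square to x, y) at z 93..163, black cap to 177. In the rack the collar rests on the block: blade edge 10 mm, cap 187 mm above the bench
- rack: Wooden block 180 (x) x 50 (y) x 95 mm high, fixed on the bench, origin at the centre of its underside. Three upright through-holes 19 mm wide in a row at x = -62, 0, 62 mm; a screwdriver stands in each
- gauge: Tubular spring gauge lying level, fixed: copper test pin clamped in the terminal, aluminium tube 27 mm in diameter and 122 mm long, black collar at its mouth; carries the pull rod. Origin on the axis at the mouth's end face; the rod comes out along +y
- gauge_rod (a joint): How far the gauge's rod is pulled out, m: 0 home, 0.105 fully out. Spring 250 N/m with no preload pulls it home (15 N at the red ring); friction 0.3 N
- tube_mouth (a point): Middle of the tube's mouth, on the rod's axis, 60 mm above the bench; frame as the panel's, +y is the pulling direction
- red_ring (a point): Middle of the red ring on the 12 mm steel rod, on the rod's axis. The ring is 8 mm long and inside the tube at the start, 60 mm in from the mouth; thin black rings lie every 20 mm
- handle_bar (a point): Middle of the blue round crossbar of the rod's stirrup handle: 14 mm thick, level, 76 mm long across the pull (along x), 82 mm out from the tube's mouth when home and 60 mm above the bench. Inside the stirrup 55 mm (y) by 76 mm (x) are free for a finger between the bar and the yoke; below the bar is free down to the tray floor. The rod moves with it; frame as the panel's
- cross_driver: Orange-handled cross-tip screwdriver in the rack, same size; to be left
- hex_driver: Green-handled hex screwdriver in the rack, same size; to be left
- breaker_tray: White one-module breaker 84 x 70 x 18 mm lying in the tray beside the gauge; to be left
- ferrule_jar: Small clear jar with yellow lid, 42 mm across, 50 mm high, standing in the tray on the other side of the gauge; to be left
- breaker_bench: White one-module breaker 84 x 70 x 18 mm lying on the bench beyond the rack; to be left
- spirit_level: Yellow spirit level 400 x 24 x 52 mm standing on its edge on the bench to the left of the panel; to be left
- tape_roll: Green roll of tape, 68 mm across, 19 mm high, lying in the tray at the handle's end, on the +x side; to be left
- pencil: Orange flat pencil 140 x 12 x 7 mm lying in the tray at the handle's end, on the -x side; to be left
Not all that is in view belongs to the job. Leave any purple look-alike of the flat_driver alone.

How it is judged:
On the way, in this order (a step that is already met when the one before it is completed fails the run):
1. the brass screw is turned clockwise to its stop with the flat screwdriver's blade in its slot (value of joint clamp_screw above 1.18 rad and distance between flat_driver and screw_slot below 0.008 m), for 0.1 s.
2. the flat screwdriver stands upright in its hole again, let go (distance of flat_driver from where it was at the start of the episode below 0.012 m and angle between flat_driver's own z axis and vertical below 0.1 rad and contact force between the fingers and flat_driver below 0.2 N), for 0.2 s.
3. the rod is drawn out until the red ring is at the tube's mouth (value of joint gauge_rod between 0.055 and 0.065 m), for 0.3 s.
At the end, for the whole second after the job is handed in: The fingers still hold the handle, rod out 60 mm within 5 mm (red ring at the mouth), carrying more than 5 N; the brass screw within 0.12 rad of its stop (above 1.18); the flat screwdriver still, upright within 0.1 rad, within 12 mm of its starting place in the rack (all of step 3 and contact force between the fingers and gauge above 5 N and value of joint clamp_screw above 1.18 rad and distance of flat_driver from where it was at the start of the episode below 0.012 m and angle between flat_driver's own z axis and vertical below 0.1 rad and linear speed of flat_driver below 0.02 m/s); the arm keeps its last pose, push and grip.
It fails at once if another screwdriver is moved more than 15 mm (distance of any of cross_driver, hex_driver from where it was at the start of the episode above 0.015 m).
It fails at once if a bystander is shifted more than 20 mm (distance of any of breaker_tray, ferrule_jar, breaker_bench, spirit_level, tape_roll, pencil from where it was at the start of the episode above 0.02 m).
It also fails if it takes over 62 s, if anything falls off the work surface, if the arm or the gripper's body presses on something with over 40 N, if the wrist force passes 120 N, or if a joint passes its speed limit or range.

ROBOT

A 6-joint arm with a two-finger parallel gripper is mounted at the origin on the work surface. World frame = base frame: x ahead of the robot, y to its left, z up, the work surface at z = 0. Lengths are in m, angles in rad, forces in N, time in s.
With the tool pointing down it reaches from about 0.35 to 0.775 m from the base axis. Payload 7.3 kg.
Tool frame: the origin (TCP) lies on the centre line of the jaws, within the pads' length; the fingertips stand 17 mm ahead of it and the grasp point (between the pads) lies 2 mm behind it (robot.tcp_to_tips is the distance from the TCP to the fingertips, in m); z points along the fingers, y is the line along which they close (so a half turn about z gives the same grasp; the last joint's range is limited). The gripper opens to 92 mm and grips with 3 to 60 N. Pads are 19 mm wide; open, the fingers measure 130 mm over their backs; the gripper's body (75 mm by 190 mm) begins 47 mm behind the grasp point.
Start: joints at [-1.312, 0.342, 1.524, -0, 1.275, -0.146], TCP at [0.207, -0.483, 0.244] pointing down, gripper open.
Joint ranges: [-2.53, 2.53], [-0.77, 2.02], [0.04, 2.7], [-1, 4.14], [0.28, 2.66], [-3.11, 3.11]. Speed limits (rad/s): [2.57, 2.57, 3.14, 3.14, 3.14, 3.14].

INTERFACE

Orientations are given as [roll, pitch, yaw] about the fixed x, y, z axes, in that order (R = Rz(yaw) Ry(pitch) Rx(roll)).
In Python, from cell import robot gives the robot as it stands. The module is installed in compiled form; this text tells all that it offers.
- The arm moves only by the tool carry_out, never from a script. Its argument "commands" is a list of rows, each a list of 3 entries, a list of its own where there are three numbers: the shift along the tool's x, y, z in m, then the turn about the tool's z in rad, then the opening, from 0 (shut) to 1 (fully open). In form: [[[dx, dy, dz], yaw, claw], ...]. A call has 1 to 20 rows; each row shifts and turns the commanded pose from where the row before left it, along the tool's axes as they then stand; what a row does not reach is not made up. A row lasts 1/8 s, in which the tool goes at most 62.5 mm and 10.7 degrees, less where a joint would pass 70% of its speed; a pose out of reach is approached as far as the arm can. A call is refused whole if a number of a shift passes 0.0625 or a number of a turn 0.188, either way. A call with a gripper value outside its range is refused whole. The fingers move at their own pace and stop on an object; "newtons" is the grip in N (left out, the last holds). Time passes only in rows, so rows that do not move let the fingers close. It gives the time, the measured TCP pose, the force, the opening and the grip force at its end, in the units of the state.
- robot.observe(): the state, without advancing time (a new reading comes with each control period).
- robot.read_camera(name): name is "scene" or "top"; returns a dict with "pixels" (400x640x3 uint8, red, green, blue), "fx", "fy", "cx", "cy" (pixels), "view" (4x4, takes a point from world to camera coordinates). Camera axes: x right, y up, looking along -z (the intrinsics and any distortion apply to the point x, -y, -z); pixel columns grow to the right and rows downward; lengths in m; the calibration is good to about 2 mm. A picture is of the moment at which its call begins. There is no depth.
- robot.hand_in(): hands the job in; it is judged then, once.
Trained networks look in a picture, given as the dict that the camera call returned (one of the last four; its "shot" number tells which), for a name from the list of things; names that differ only in an ending like _2 or _b are one class to them, and where a whole thing is asked for, a point or a joint stands for the part that bears it (a point fixed in the world has none). Each returns a list of dicts, best first, with "p" (0 to 1); they miss things now and then, are a little off and sometimes report something else, mostly with a low value. They report only what shows in the picture. A call takes as long as a camera call. They do not tell look-alikes from the thing itself.
- robot.find_in(picture, name): "at" ([column, row] in pixels, amid what is visible of it).
- robot.tip_of(picture, name): "at" ([column, row] in pixels: a listed point, or the origin of a listed thing).
The state is a dict: "time": time; "qpos": joint angles; "qvel": joint speeds; "joint_efforts": joint torques, N m; "tool_pos": TCP position; "tool_rot": TCP orientation; "contact_force": force on the tool from outside, world axes, zero at the start; "torque": the same for the moment, N m; "opening": finger opening in m; "grip_force": force on a finger pad.
Only numpy, scipy, OpenCV 4.12 (cv2) and the standard library are available. Lean on these libraries where they do the work, as an engineer would, in place of code of your own. Each camera call takes 0.05 s, during which the arm holds its last target. There are 200 camera calls.

## Working session

There is one attempt and no reset: what is moved stays moved. The work goes in short steps, Python scripts to look and compute and a tool call to move; the robot and the scene stay as the last step left them, time stands still between calls to the robot, and variables do not carry over. Pictures are saved under pics/ and viewed, at most 10 in all, crops included, and the job is handed in when it is done.

Besides the shell and the picture viewer there is one more tool, called after "Request:" as name(argument=value, ...), one argument or row to a line, values as JSON. carry_out: Moves the arm, as the interface text tells. Its arguments: {"type":"object","properties":{"commands":{"type":"array"},"newtons":{"type":"number"}},"required":["commands"]}

```bash
mkdir -p pics; cat > h.py <<'E'
import numpy as np, cv2
from cell import robot
def ray(P,at):
    V=np.array(P["view"]);R=V[:3,:3];c=-R.T@V[:3,3]
    d=np.array([(at[0]-P["cx"])/P["fx"],-(at[1]-P["cy"])/P["fy"],-1.0])
    return c,R.T@d
def onz(P,at,z):
    c,d=ray(P,at);return c+d*(z-c[2])/d[2]
def proj(P,p):
    V=np.array(P["view"]);q=V[:3,:3]@np.array(p)+V[:3,3]
    return np.array([P["cx"]+P["fx"]*q[0]/-q[2],P["cy"]-P["fy"]*q[1]/-q[2]])
def tri(obs):
    A=np.zeros((3,3));b=np.zeros(3)
    for P,at in obs:
        c,d=ray(P,at);d=d/np.linalg.norm(d);M=np.eye(3)-np.outer(d,d);A+=M;b+=M@c
    return np.linalg.solve(A,b)
def save(P,n,box=None,s=1):
    im=P["pixels"][:,:,::-1]
    if box: im=im[box[1]:box[3],box[0]:box[2]]
    cv2.imwrite("pics/"+n,cv2.resize(im,None,fx=s,fy=s,interpolation=cv2.INTER_CUBIC))
E
python3 - <<'E'
from h import *
P={n:robot.read_camera(n) for n in("scene","top")}
np.set_printoptions(precision=3,suppress=True)
for n in P:
    save(P[n],n+"0.png"); c,_=ray(P[n],(320,200)); print(n,c,P[n]["fx"],[k for k in P[n]])
for nm in ["flat_driver","cross_driver","hex_driver","rack","panel","screw_slot","clamp_screw","tube_mouth","handle_bar","gauge","breaker_tray","ferrule_jar","tape_roll","pencil","spirit_level"]:
    print(nm)
    for n in P:
        f=robot.find_in(P[n],nm);t=robot.tip_of(P[n],nm)
        print("  ",n,[(np.round(x["at"],1).tolist(),round(x["p"],2)) for x in f[:3]],[(np.round(x["at"],1).tolist(),round(x["p"],2)) for x in t[:3]])
print(robot.observe())
E
```

```text
scene [1.056 0.496 1.087] 479.4876581990899 ['pixels', 'fx', 'fy', 'cx', 'cy', 'view', 'shot']
top [0.473 0.075 1.219] 488.0580129102213 ['pixels', 'fx', 'fy', 'cx', 'cy', 'view', 'shot']
flat_driver
   scene [([273.8, 97.5], 0.93), ([235.8, 89.3], 0.64)] [([278.7, 128.6], 0.62)]
   top [([486.4, 212.4], 0.37)] [([439.0, 265.1], 0.81), ([471.5, 241.2], 0.76)]
cross_driver
   scene [([205.1, 118.3], 0.77)] [([187.7, 184.9], 0.55)]
   top [([478.3, 183.6], 0.81)] [([461.7, 191.7], 0.8)]
hex_driver
   scene [([217.0, 103.1], 0.54)] []
   top [([487.5, 215.2], 0.55)] [([468.5, 217.1], 0.69)]
rack
   scene [([225.3, 128.2], 0.8)] [([229.5, 134.7], 0.84)]
   top [([470.5, 220.4], 0.68)] [([278.6, 213.5], 0.69), ([468.3, 218.6], 0.68)]
panel
   scene [([340.0, 214.4], 0.84), ([369.3, 240.1], 0.69)] [([331.6, 214.2], 0.79)]
   top [([311.6, 223.0], 0.88)] [([312.5, 221.2], 0.7)]
screw_slot
   scene [] [([305.5, 163.6], 0.59), ([363.5, 193.7], 0.27)]
   top [([358.2, 220.7], 0.38), ([162.2, 249.4], 0.26)] [([358.3, 223.0], 0.38)]
clamp_screwTraceback (most recent call last):
  File "<stdin>", line 9, in <module>
ValueError: it knows: breaker_bench, breaker_tray, cross_driver, ferrule_jar, flat_driver, gauge, handle_bar, hex_driver, panel, pencil, rack, red_ring, screw_slot, spirit_level, tape_roll, tube_mouth
```

View pics/scene0.png

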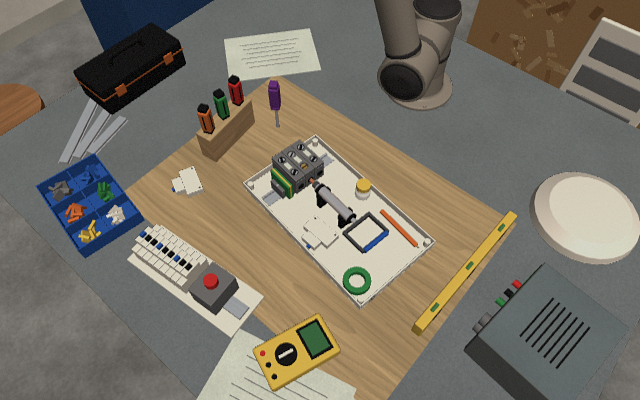

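View pics/top0.png

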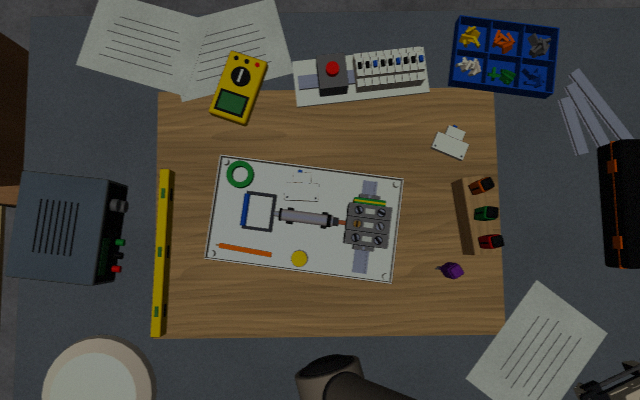

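```bash
python3 - <<'E'
from h import *
P={n:robot.read_camera(n) for n in("scene","top")}
for n in P:
    np.set_printoptions(precision=4,suppress=True);print(P[n]["view"],P[n]["fx"],P[n]["fy"],P[n]["cx"],P[n]["cy"])
for nm in ["tube_mouth","handle_bar","gauge","breaker_tray","ferrule_jar","tape_roll","pencil","spirit_level"]:
    print(nm)
    for n in P:
        f=robot.find_in(P[n],nm) if nm!="tube_mouth" else [];t=robot.tip_of(P[n],nm)
        print("  ",n,[(np.round(x["at"],1).tolist(),round(x["p"],2)) for x in f[:3]],[(np.round(x["at"],1).tolist(),round(x["p"],2)) for x in t[:3]])
print(robot.observe())
E
```

```text
[[-0.6534  0.757  -0.004   0.3188]
 [-0.6425 -0.5518  0.5317  0.3742]
 [ 0.4003  0.35    0.8469 -1.5174]
 [ 0.      0.      0.      1.    ]] 479.4876581990899 479.4876581990899 316.52442427956595 202.78866924759478
[[-0.0128 -0.9999 -0.0038  0.0859]
 [ 0.9951 -0.0131  0.0976 -0.5889]
 [-0.0976 -0.0025  0.9952 -1.1668]
 [ 0.      0.      0.      1.    ]] 488.0580129102213 488.0580129102213 314.1383252393864 196.5126808992044
tube_mouth
   scene [] [([349.9, 217.6], 0.88)]
   top [] [([277.4, 211.6], 0.69)]
handle_bar
   scene [([371.0, 237.3], 0.57)] [([463.7, 275.2], 0.7), ([370.7, 241.1], 0.64)]
   top [([243.8, 213.0], 0.68)] [([242.8, 210.1], 0.64)]
gauge
   scene [([346.2, 216.2], 0.64)] [([351.3, 216.1], 0.67)]
   top [([284.4, 214.3], 0.89)] [([277.5, 214.3], 0.68)]
breaker_tray
   scene [([229.1, 130.3], 0.71), ([318.6, 235.1], 0.57)] [([317.7, 237.9], 0.71)]
   top [([303.3, 189.5], 0.55)] [([301.4, 186.3], 0.73)]
ferrule_jar
   scene [([363.3, 187.6], 0.74)] [([365.2, 194.0], 0.49), ([300.6, 166.3], 0.23)]
   top [([300.3, 257.8], 0.53), ([470.6, 218.9], 0.45)] [([300.1, 257
[... 220 characters left out ...]
 250.4], 0.62), ([300.9, 191.0], 0.53)] [([246.3, 250.7], 0.49)]
spirit_level
   scene [([462.2, 274.6], 0.56), ([366.2, 189.5], 0.39)] [([463.6, 272.1], 0.74)]
   top [([160.0, 253.8], 0.97)] [([165.5, 247.9], 0.98)]
{'time': 2.95, 'qpos': array([-1.312 ,  0.342 ,  1.5241, -0.    ,  1.2754, -0.146 ]), 'qvel': array([-0.0001,  0.0001,  0.0001,  0.001 ,  0.0005,  0.0001]), 'joint_efforts': array([  0.0004, -43.1128, -24.4476,   0.0719,   0.0484,   0.    ]), 'tool_pos': array([ 0.2068, -0.4826,  0.2437]), 'tool_rot': array([3.1415, 0.    , 0.4048]), 'contact_force': array([0.7531, 0.0848, 0.1252]), 'torque': array([ 0.0305, -0.0571, -0.0181]), 'grip_force': 0.0, 'opening': 0.09203000325627118}
```

The driver candidates are the red one in the rack at scene (235,89) / top (490,242), and the purple one outside the rack at scene (274,97) / top (452,270). The red one fits because it stands in the rack with a red handle. I'll confirm with an enlarged crop.

```bash
python3 - <<'E'
from h import *
P={n:robot.read_camera(n) for n in("scene","top")}
np.savez("p0.npz",**{n:P[n]["pixels"] for n in P})
def crop(n,b,s):
    im=P[n]["pixels"][b[1]:b[3],b[0]:b[2],::-1];return cv2.resize(im,None,fx=s,fy=s,interpolation=cv2.INTER_CUBIC)
a=crop("top",(440,170,515,270),4);a2=crop("top",(335,190,400,270),5)
b=crop("scene",(195,65,285,165),4) ; b2=crop("scene",(265,130,345,210),5)
C=np.zeros((600,800,3),np.uint8)
a=a[:300,:400];C[:a.shape[0]-0][:0]
def put(x,y,i):
    i=i[:600-y,:800-x];C[y:y+i.shape[0],x:x+i.shape[1]]=i
a=cv2.resize(a,None,fx=.75,fy=.75)
put(0,0,a);put(400,0,cv2.resize(a2,(244,300)));put(0,300,cv2.resize(b,(270,300)));put(400,300,cv2.resize(b2,(300,300)))
C=cv2.convertScaleAbs(C,alpha=1.5)
cv2.imwrite("pics/c1.png",C)
E
```

```text
(no output)
```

View pics/c1.png

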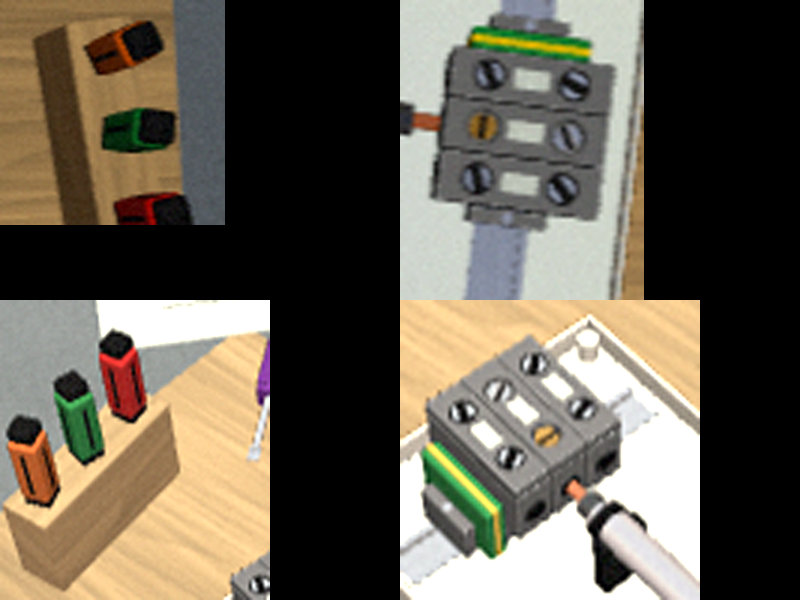

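Confirmed: the red driver is in the rack, at the end nearest the purple one. The brass screw is at top (357,223.6) / scene (304,166), with its slot running roughly along world x. Next I'll fit these numerically.

```bash
cat > fit.py <<'E'
from h import *
from scipy.optimize import minimize
S=6
def hullmask(P,pts,sh,box):
    q=np.array([proj(P,p) for p in pts]);q=(q-[box[0]-.0,box[1]-.0]+.5)*S
    m=np.zeros(((box[3]-box[1])*S,(box[2]-box[0])*S),np.uint8)
    h=cv2.convexHull(q.astype(np.float32)).reshape(-1,2);cv2.fillConvexPoly(m,np.round(h*16).astype(np.int32),255,shift=4)
    return cv2.resize(m,None,fx=1/S,fy=1/S,interpolation=cv2.INTER_AREA)/255.
E
python3 - <<'E'
from fit import *
np.set_printoptions(precision=4,suppress=True)
P={n:robot.read_camera(n) for n in("scene","top")}
# driver
boxes={"scene":(215,65,260,120),"top":(465,222,515,262)}
M={}
for n,b in boxes.items():
    im=P[n]["pixels"][b[1]:b[3],b[0]:b[2]].astype(int);R,G,B=im[...,0],im[...,1],im[...,2]
    m=((R>1.8*G)&(R>1.8*B)&(R>35)).astype(np.uint8)
    m=cv2.morphologyEx(m,cv2.MORPH_CLOSE,np.ones((5,5)))
    k,l,st,_=cv2.connectedComponentsWithStats(m);M[n]=(l==1+np.argmax(st[1:,4])).astype(float);print(n,st[1:])
def pts(x,y,a,z0=.103,z1=.173,w=.014):
    c,s=np.cos(a),np.sin(a)
    return [(x+c*i-s*j,y+s*i+c*j,z) for i in(-w,w) for j in(-w,w) for z in(z0,z1)]
def cost(v,names=("scene","top")):
    e=0
    for n in names:
        h=hullmask(P[n],pts(*v),0,boxes[n])
        if n=="top": # cap hides
            cap=hullmask(P[n],pts(*v,.173,.187,.0125),0,boxes[n]);h=h*(1-cap)
        e+=np.abs(h-M[n]).sum()
    return e
g0=onz(P["top"],(487,242),.14);print("guess",g0)
for nn in [("scene","top"),("scene",),("top",)]:
    best=min((minimize(cost,[g0[0],g0[1],a],args=(nn,),method="Nelder-Mead",options=dict(initial_simplex=[[g0[0],g0[1],a],[g0[0]+.01,g0[1],a],[g0[0],g0[1]+.01,a],[g0[0],g0[1],a+.3]])) for a in (-.6,-.2,.2,.6)),key=lambda r:r.fun)
    print(nn,best.x,best.fun)
# brass
for n,b in {"scene":(290,152,318,180),"top":(345,210,370,236)}.items():
    im=P[n]["pixels"][b[1]:b[3],b[0]:b[2]].astype(int);R,G,B=im[...,0],im[...,1],im[...,2]
    m=(R>1.35*B+15)&(R>G+5)
    ys,xs=np.nonzero(m);print(n,len(xs),"mid",(xs.min()+xs.max())/2+b[0],(ys.min()+ys.max())/2+b[1],"mean",xs.mean()+b[0],ys.mean()+b[1])
    c=(xs.mean()+b[0],ys.mean()+b[1]);print(onz(P[n],c,.093))
    y0,x0=int(ys.mean()),int(xs.mean());print(im[y0-5:y0+6,x0-5:x0+6].sum(2))
# panel corners on rim z=.028
for q in [(221,156),(403,179),(391,283),(206,258)]: print(onz(P["top"],q,.028))
for nm,z in(("tube_mouth",.06),("handle_bar",.06)):
    o=[]
    for n in P:
        for t in robot.tip_of(P[n],nm)[:2]: print(nm,n,t["at"],onz(P[n],t["at"],z))
E
```

```text
scene [[ 13  16  16  24 258]]
top [[ 13  12  21  15 175]]
guess [ 0.4736 -0.3007  0.14  ]
('scene', 'top') [ 0.4757 -0.31    0.1688] 181.682583621684
('scene',) [ 0.48   -0.2989 -0.4038] 70.89411764705882
('top',) [ 0.4758 -0.3116  0.1823] 30.432741253364092
scene 33 mid 306.5 171.5 mean 304.93939393939394 168.24242424242425
[ 0.5263 -0.0057  0.093 ]
[[345 292 234 183 225 258 222 200 267 294 293]
 [300 216 231 315 330 340 281 149 166 295 317]
 [296 145 296 362 362 318 187 160 166 251 303]
 [312 197 345 312 245 150 168 332 189 270 309]
 [315 284 272 180 133 259 335 309 267 310 304]
 [250 317 282 169 236 324 321 274 304 306 308]
 [211 252 306 276 302 315 307 297 309 303 305]
 [302 214 245 310 308 306 305 307 299 308 313]
 [306 294 252 245 317 309 312 302 306 314 263]
 [306 308 294 257 245 305 296 309 307 269 197]
 [315 297 302 308 253 245 318 264 216 196 162]]
top 40 mid 352.5 223.5 mean 355.625 223.25
[ 0.5205 -0.0168  0.093 ]
[[201 195 196 198 205 191 197 187 180 186 200]
 [201 198 204 194 162 152 150 129 109 146 180]
 [188 205 188 171 170 185 164 145 158 147 146]
 [192 196 190 155 176 173 110  57 135 190 167]
 [197 198 180 194 186 169 102  80 149 193 166]
 [190 188 174 172 179 164  98  85 163 198 187]
 [197 191 172 180 186 153  72  93 165 200 183]
 [198 195 190 155 154 155  66 115 181 188 147]
 [197 203 181 156 175 147  61 115 197 186 147]
 [200 198 200 187 178 176 178 159 170 145 168]
 [197 194 199 204 186 179 177 176 175 184 199]]
[0.6938 0.3073 0.028 ]
[ 0.6304 -0.1408  0.028 ]
[ 0.3783 -0.1042  0.028 ]
[0.4437 0.3423 0.028 ]
tube_mouth scene [354.3, 220.1] [0.5479 0.1755 0.06  ]
tube_mouth top [277.8, 211.9] [0.5512 0.1651 0.06  ]
handle_bar scene [373.1, 239.0] [0.5596 0.2427 0.06  ]
handle_bar top [239.3, 211.4] [0.5536 0.2567 0.06  ]
```

```bash
python3 - <<'E'
from fit import *
np.set_printoptions(precision=4,suppress=True)
P={n:robot.read_camera(n) for n in("scene","top")}
b=(215,65,260,120)
im=P["scene"]["pixels"][b[1]:b[3],b[0]:b[2]].astype(int);R,G,B=im[...,0],im[...,1],im[...,2]
for r in range(5,45): print("".join('#' if R[r,c]>1.6*max(G[r,c],B[r,c]) and R[r,c]>35 else ('k' if im[r,c].sum()<130 else '.') for c in range(45)))
b=(465,225,515,260)
im=P["top"]["pixels"][b[1]:b[3],b[0]:b[2]].astype(int);R,G,B=im[...,0],im[...,1],im[...,2]
for r in range(0,35): print("".join('#' if R[r,c]>1.6*max(G[r,c],B[r,c]) and R[r,c]>35 else ('k' if im[r,c].sum()<70 else '.') for c in range(50)))
for n in P:
  for z in(.187,.177,.173,.138,.103,.01): print(n,z,proj(P[n],(.4757,-.311,z)))
print("slot",tri([(P["top"],(356.5,223.6)),(P["scene"],(303.8,166.5))]),onz(P["top"],(356.5,223.6),.093),onz(P["scene"],(303.8,166.5),.093))
# direction in scene slot
print("rackpts",onz(P["top"],(461.7,191.7),0.0),onz(P["top"],(471.5,241.2),0.))
E
```

```text
.............................................
.............................................
.............................................
.............................................
.............................................
.............................................
................kkkkk........................
...............kkkkkkkk......................
..............kkkkkkkkkk.....................
.............kkkkkkkkkkk.....................
.............kkkkkkkkkkk.....................
..............kkkkkkkkk##....................
.............##kkkkkkk####...................
.............####kkkk#####...................
.............#############...................
.............#############...................
..............#############..................
..............##########k##..................
..............##########k##..................
...kkk........###k######k##..................
.kkkkk........###k#########..................
kkkkkkkk......###k#########..................
kkkkkkkkk......##k#######k##.................
kkkkkkkkk......##########k##..............
[... 2335 characters left out ...]
....................................
..................................................
..................................................
..................................................
scene 0.187 [230.8769  75.337 ]
scene 0.177 [231.456  78.159]
scene 0.173 [231.6855  79.2773]
scene 0.138 [233.6434  88.8183]
scene 0.103 [235.5152  97.9398]
scene 0.01 [240.1111 120.3362]
top 0.187 [499.6247 240.8085]
top 0.177 [497.8612 240.8425]
top 0.173 [497.1652 240.8559]
top 0.138 [491.2956 240.9693]
top 0.103 [485.7943 241.0755]
top 0.01 [472.7253 241.3279]
slot [ 0.5191 -0.0184  0.0823] [ 0.5196 -0.0188  0.093 ] [ 0.524  -0.0116  0.093 ]
rackpts [ 0.6    -0.2921  0.    ] [ 0.4761 -0.3112  0.    ]
```

Request:
carry_out(
  commands=[
    [[0.0397,-0.0072,-0.007],0,1],
    [[0.0397,-0.0072,-0.007],0,1],
    [[0.0397,-0.0072,-0.007],0,1],
    [[0.0397,-0.0072,-0.007],0,1],
    [[0.0397,-0.0072,-0.007],0,1],
    [[0.0397,-0.0072,-0.007],0,1],
    [[0.0397,-0.0072,-0.007],0,1],
    [[0.0397,-0.0072,-0.007],0,1],
    [[0,0,0],0.1175,1],
    [[0,0,0],0.1175,1],
    [[0,0,0],0,1],
  ],
)

```text
time: 4.82
tool_pos: [0.4761, -0.3044, 0.2997]
tool_rot: [3.142, 0.0, 0.171]
contact_force: [-0.3, 0.3, 0.1]
opening: 0.0919
grip_force: 0.0
```

```bash
python3 - <<'E'
from fit import *
np.set_printoptions(precision=4,suppress=True)
P={n:robot.read_camera(n) for n in("scene","top")}
s=robot.observe();print(s["tool_pos"],s["tool_rot"],s["qpos"],s["time"])
p=np.array(s["tool_pos"]);a=s["tool_rot"][2]
ty=np.array([np.sin(a),-np.cos(a),0])
pr=[p+ty*k+np.array([0,0,-.017]) for k in(-.046,.046,-.065,.065)]
C=[]
for n in P:
    im=P[n]["pixels"].copy();q=[proj(P[n],x) for x in pr];print(n,np.array(q))
    c=np.mean(q,0).astype(int);x0,y0=max(0,min(540,c[0]-50)),max(0,min(300,c[1]-50))
    cr=cv2.resize(im[y0:y0+100,x0:x0+100,::-1],None,fx=4,fy=4,interpolation=cv2.INTER_CUBIC)
    cr=cv2.convertScaleAbs(cr,alpha=1.5)
    for u in q: cv2.circle(cr,tuple(np.round((u-[x0,y0]+.5)*4).astype(int).tolist()),3,(255,255,0),-1)
    C.append(cr)
cv2.imwrite("pics/c2.png",np.hstack(C))
E
```

```text
[ 0.476  -0.3046  0.2997] [3.1416 0.     0.1721] [-0.7048  0.3819  1.3095 -0.      1.4502  0.6938] 4.925
scene [[241.666   53.9206]
 [211.8904  41.2063]
 [247.9757  56.6149]
 [205.8967  38.647 ]]
top [[491.4531 244.7985]
 [538.5711 235.8938]
 [481.7056 246.6406]
 [548.2855 234.0578]]
```

View pics/c2.png

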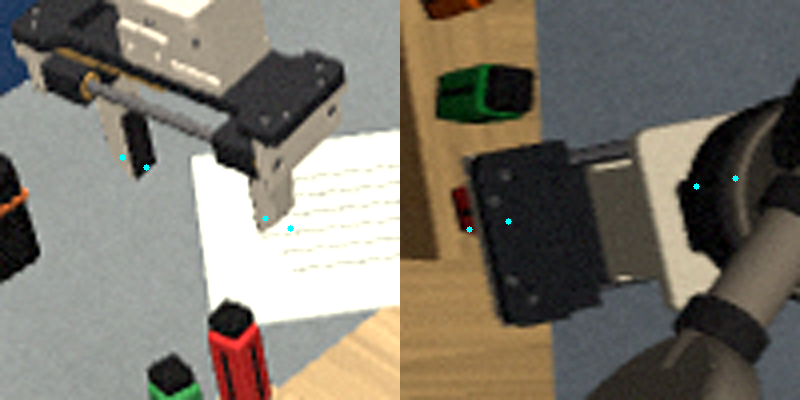

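The scene dots sit close to the fingertips, so the scene camera is consistent with the arm to within about 1–2 px. The driver's red grip is free below the open fingers. Next I'll refine the driver and slot with per-view fits on the saved pictures.

```bash
python3 - <<'E'
from fit import *
np.set_printoptions(precision=4,suppress=True)
P={n:robot.read_camera(n) for n in("scene","top")};Z=np.load("p0.npz")
for n in P:P[n]["pixels"]=Z[n]
def pts(x,y,a,z0,z1,w):
    c,s=np.cos(a),np.sin(a)
    return [(x+c*i-s*j,y+s*i+c*j,z) for i in(-w,w) for j in(-w,w) for z in(z0,z1)]
def circ(x,y,z0,z1,r): return [(x+r*np.cos(t),y+r*np.sin(t),z) for t in np.arange(0,6.28,.3) for z in (z0,z1)]
boxes={"scene":(215,65,260,104),"top":(465,225,515,260)}
M={}
for n,b in boxes.items():
    im=P[n]["pixels"][b[1]:b[3],b[0]:b[2]].astype(int);R,G,B=im[...,0],im[...,1],im[...,2]
    m=((R>1.6*np.maximum(G,B))&(R>35)|(im.sum(2)<(130 if n=="scene" else 70))).astype(np.uint8)
    m=cv2.morphologyEx(m,cv2.MORPH_CLOSE,np.ones((3,3)))
    k,l,st,_=cv2.connectedComponentsWithStats(m);i=l[23,20] if n=="scene" else l[15,20]
    M[n]=(l==i).astype(float);print(n,st[i])
def cost(v,n,dz=0):
    x,y,a=v
    h=np.maximum(hullmask(P[n],pts(x,y,a,.103,.173,.014),0,boxes[n]),hullmask(P[n],pts(x,y,a,.173,.187,.0125),0,boxes[n]))
    h=np.maximum(h,hullmask(P[n],circ(x,y,.095,.103,.0125),0,boxes[n]))
    return np.abs(h-M[n]).sum()
for n in boxes:
  for a in(0,.2,.4,.6):
    r=minimize(cost,[.476,-.308,a],args=(n,),method="Nelder-Mead",options=dict(initial_simplex=[[.476,-.308,a],[.486,-.308,a],[.476,-.298,a],[.476,-.308,a+.3]]));print(n,r.x,r.fun)
# panel rim corners in both views: list predicted scene px of top-based points
for q,z in [((221,156),.028),((403,179),.028),((391,283),.028),((206,258),.028),((356.5,223.6),.093),((277.8,211.9),.06)]:
    w=onz(P["top"],q,z);print(w,proj(P["scene"],w))
print("base",proj(P["scene"],(0,0,0)))
E
```

```text
scene [ 13  11  16  28 336]
top [ 13   9  26  15 321]
scene [ 0.4822 -0.2959 -0.3801] 24.23921568627451
scene [ 0.4813 -0.2972  0.6693] 25.301960784313728
scene [ 0.4818 -0.2967  0.6704] 25.588235294117645
scene [ 0.4814 -0.2972  0.6633] 25.57254901960784
top [ 0.4759 -0.306   0.1649] 40.36078431372549
top [ 0.4757 -0.306   0.1672] 40.509803921568626
top [ 0.4759 -0.3071  0.1715] 40.431372549019606
top [ 0.4758 -0.3058  0.154 ] 40.18039215686274
[0.6938 0.3073 0.028 ] [358.9248 300.6731]
[ 0.6304 -0.1408  0.028 ] [242.2912 179.861 ]
[ 0.3783 -0.1042  0.028 ] [313.9659 132.0149]
[0.4437 0.3423 0.028 ] [431.895  236.8215]
[ 0.5196 -0.0188  0.093 ] [302.8409 163.9951]
[0.5512 0.1651 0.06  ] [350.1531 218.6067]
base [417.2708  84.5565]
```

Request:
carry_out(
  commands=[
    [[0.003,0,0.035],-0.03,1],
    [[0,0,0.039],0,1],
    [[0,0,0.039],0,1],
    [[0,0,0.039],0,1],
    [[0,0,0],0,0.5],
    [[0,0,0],0,0.3],
    [[0,0,0],0,0],
    [[0,0,0],0,0],
    [[0,0,0],0,0],
    [[0,0,0],0,0],
  ],
  newtons=35,
)

```text
time: 6.28
tool_pos: [0.4791, -0.3041, 0.148]
tool_rot: [3.141, -0.0, 0.2]
contact_force: [0.1, -1.1, -0.2]
opening: 0.0364
grip_force: 0.0
```

Request:
carry_out(
  commands=[
    [[0,0,0],0,0],
    [[0,0,0],0,0],
    [[0,0,0],0,0],
  ],
)

```text
time: 6.65
tool_pos: [0.479, -0.3041, 0.1478]
tool_rot: [3.142, 0.0, 0.2]
contact_force: [0.5, -0.1, 2.8]
opening: 0.0279
grip_force: 34.9
```

Request:
carry_out(
  commands=[
    [[0,0,-0.03],0,0],
    [[0,0,-0.03],0,0],
    [[0,0,-0.03],0,0],
    [[0,0,-0.03],0,0],
    [[0.0125,-0.0343,0],0,0],
    [[0.0125,-0.0343,0],0,0],
    [[0.0125,-0.0343,0],0,0],
    [[0.0125,-0.0343,0],0,0],
    [[0.0125,-0.0343,0],0,0],
    [[0.0125,-0.0343,0],0,0],
    [[0.0125,-0.0343,0],0,0],
    [[0.0125,-0.0343,0],0,0],
    [[0,0,0],0,0],
  ],
)

```text
time: 8.28
tool_pos: [0.5225, -0.0132, 0.2674]
tool_rot: [-3.141, 0.0, 0.203]
contact_force: [0.3, 0.4, -0.9]
opening: 0.0279
grip_force: 34.9
```

```bash
python3 - <<'E'
from fit import *
np.set_printoptions(precision=4,suppress=True)
P={n:robot.read_camera(n) for n in("scene","top")}
s=robot.observe();print(s["tool_pos"],s["tool_rot"],s["qpos"],s["contact_force"])
p=np.array(s["tool_pos"])-[0,0,.138]
C=[]
for n,b in(("scene",(270,90,350,190)),("top",(320,180,400,280))):
    print(n,proj(P[n],p),proj(P[n],p+[0,0,.083]))
    C.append(cv2.convertScaleAbs(cv2.resize(P[n]["pixels"][b[1]:b[3],b[0]:b[2],::-1],None,fx=5,fy=5,interpolation=cv2.INTER_CUBIC),alpha=1.4))
cv2.imwrite("pics/c3.png",np.hstack(C))
for n in P: print(n,[(t["at"],t["p"]) for t in robot.tip_of(P[n],"flat_driver")])
E
```

```text
[ 0.5224 -0.0153  0.2675] [3.1412 0.0006 0.2008] [-0.1757  0.3201  1.4891 -0.0006  1.3328  1.1944] [-0.1845 -0.5415 -0.6458]
scene [302.7255 156.6639] [301.7286 135.139 ]
top [356.278  221.6886] [359.5841 219.828 ]
scene [([306.4, 155.9], 0.83), ([277.8, 118.8], 0.38)]
top [([444.6, 274.6], 0.74)]
```

View pics/c3.png

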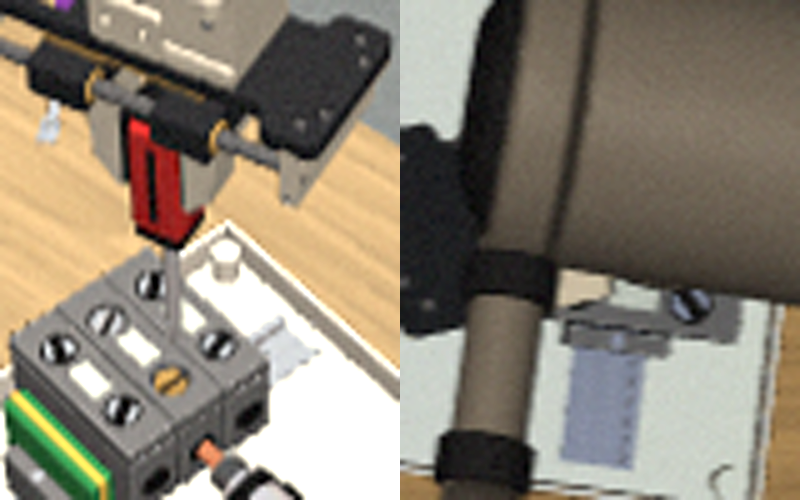

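The picture shows the driver held upright with its blade edge at scene (304.4,158) and the brass screw at (304,166.2). I need an enlargement to see which way the blade faces.

```bash
python3 - <<'E'
from fit import *
np.set_printoptions(precision=4,suppress=True)
P=robot.read_camera("scene")
b=(292,140,317,174)
cr=cv2.resize(P["pixels"][b[1]:b[3],b[0]:b[2],::-1],None,fx=16,fy=16,interpolation=cv2.INTER_CUBIC)
cr=cv2.convertScaleAbs(cr,alpha=1.3)
cv2.imwrite("pics/c4.png",cr)
p=robot.observe()["tool_pos"]
print(onz(P,(302.3,164.9),.093),proj(P,np.array(p)-[0,0,.138]))
E
```

```text
[ 0.5227 -0.0179  0.093 ] [302.4564 156.4636]
```

View pics/c4.png

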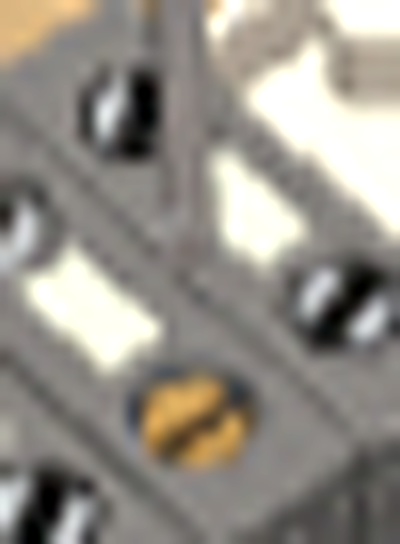

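The screw is clear at crop (192,418), scene (304,166.1), with the slot running down-left to up-right. The blade is grey on grey, so I'll difference against the first picture.

```bash
python3 - <<'E'
from fit import *
Z=np.load("p0.npz")["scene"].astype(int)
a=np.mean([robot.read_camera("scene")["pixels"].astype(int) for _ in range(6)],0)
d=np.abs(a-Z).sum(2)
for r in range(140,164): print(r," ".join("%3d"%d[r,c] for c in range(296,314)))
E
```

```text
140   8  16   3   9  15 117 120 116 125  15  19  11  13   1   7  12   1  12
141   1  12  15   2  12 104  86  83 227  23  11  13   3  10  15  12   8  12
142   8  13  16   6  15  66  17 100 207  18   9   8   5  11   4  11  15   9
143   3   3  11   9   2  37   7  46  74  18   9   4  11   7   1   6  16   9
144   7   3   1  10   4   8 111  70  14   8  13  11  12   6   8   8   3  15
145  13   9   7   7   4  24  41 148  19   3   3   9  10  14  10  18   3   2
146   2   9   7   3   2  10  95  15  91  13   5   5   6  11  17   8  21  13
147   9   2   7   5  17  29 199  61  81  14   4   2  15  14   7   7  14  11
148   9   4  15  10   3   4 149 112  17  32   4   4   8  16  16  13   8  12
149  10   2   2   5   5   1  31  62  12  35  10   3  17  12   6  11  16  11
150  14   5  12   6  10  12   8  20 114  71  17  22   8   4   5  11   4   9
151   2   6   9   3   7   9 105 244 265 129  23  18   5   7   3  10   7  13
152   4   4   6   8  17  17  65 140 308 174  18  11  15   9   5   6  12   4
153   8  11  10   3   5  13   9  30 147 157  19  15  16  10  18   2   8  10
154  12  18   2   4   6   4  29  27  11  61  25  18  14  15  16   9   3   8
155  11   9   5  11  14   5  31  32  23   5   9  10  12  11   4  14   6   1
156  11  10  15   6   5   4  61  68  29   2   1   2   7   8  14   5  12  10
157   4   4  11  10  12   7  28  15   3  13   6  17   4   7   5   8  11   4
158  10   3  11  17   2   6   7   4  12   2   8  11   5   6   2   3   5   5
159  11   8  11   9  13   4   3   3   8  11   9   6   6   3   5   2  10   5
160  11  10  22  13  10  12   2   4   9   4   6   7   2   1  10   5   9   1
161  11   6  18  17   3   2  11  11   5   1  11   6  12   3   4   4   2   3
162  13   6  10  11   0   8   1   5   3   9  10  18   2   3   2   9   5  15
163   2  10   8  10   7   7   1   2   4   7   3   0  13   2   2   9   2   7
```

Request:
carry_out(
  commands=[
    [[0,0,0.014],0.175,0],
    [[0,0,0.014],0.175,0],
    [[0,0,0],0,0],
    [[0,0,0],0,0],
  ],
)

```text
time: 9.32
tool_pos: [0.5228, -0.0154, 0.2403]
tool_rot: [3.141, -0.001, -0.147]
contact_force: [0.2, -0.2, -1.2]
opening: 0.0278
grip_force: 34.9
```

```bash
python3 - <<'E'
from fit import *
np.set_printoptions(precision=4,suppress=True)
Z=np.load("p0.npz")["scene"].astype(int)
P=robot.read_camera("scene");s=robot.observe();print(s["tool_pos"],s["tool_rot"][2],s["qpos"][5],s["time"])
a=np.mean([P["pixels"].astype(int)]+[robot.read_camera("scene")["pixels"].astype(int) for _ in range(4)],0)
d=np.abs(a-Z).sum(2)
for r in range(150,172): print(r," ".join("%3d"%d[r,c] for c in range(296,314)))
p=np.array(s["tool_pos"])-[0,0,.138];print(proj(P,p))
im=np.hstack([cv2.resize(x[138:178,285:325].astype(np.uint8)[:,:,::-1],None,fx=10,fy=10,interpolation=cv2.INTER_CUBIC) for x in (a,Z)])
cv2.imwrite("pics/c5.png",cv2.convertScaleAbs(im,alpha=1.3))
E
```

```text
[ 0.5229 -0.0154  0.2404] -0.1474746618362357 1.5424139951252307 9.375
150  11   9  11   3   8  12  28   7 100 207  19  22  11   2   5  11   5   7
151   0   1   7   2   4  14 110 255 253 253  26  16   2   6   5   5   5  14
152   1   4   6   5  14  20  79 157 296 245  22  13  16   9   3   4  12   8
153   7  15   8   2   5  18  53  23 135 257  24  13  13   4  17   3   8   5
154  11  16   4   2   5  10  50   6   3 151  23  14   9  16  13  10   2  10
155  10   6   9  11  11   8  42  23  22  28   9   7  10   8   2   9  11   4
156  12  10  13   7   4   2   4  47   8   5   1   7   5  11  12   2   7   5
157   1   6   9   9  12   8  20  58   2   2   5  17   5   5   9   6  13  10
158  10   5  11  17   2  11  53   3  96  14  44  12   3   7   1   4   3   5
159  11   7  12  12  11   6  30  32  40  36  43   1   7   5   3   8   5   4
160  11   8  20  11   9   9  25   5   6  10  13   3   2   3   9   5   8   4
161  11   5  16  17   4   2   0   7   4  15   1   2  10   3   4   3   4   6
162   8   8   7  12   1   3  14  18  36  16   2  12   2   3   2   7   6  13
163   2   7   3   9   3   6  20  62  39  67   3   4  11   6   2   7   2   7
164  11   3   8   7   3   5  50  94  57  19  11   7   2   9   4   4   1   3
165   8   2   5   5   6   7  15  23  16   3   7   6  13  10   1  17   6  11
166   2   9   7   6  13   5   5   2  11   5   5   2   8   7   8   9   7   5
167   5   4   0   3   8  14   8   6   3  14   6  10   2   2  10   1   5   3
168  11   2   3   5   9   7   5  12   4  10   3  13   2   4  11   5   5   3
169   7   4   2   6   0   3   9   7  12   2   1  18   8   6   5   8   3   6
170   2   2   5   7   4   4  10   4  10   5   6   7   1  10   1   7   2   7
171   3   2   8   4   6   3   2   4   7   4   2   4   2   4   1  16  14   3
[302.8724 163.2589]
```

View pics/c5.png

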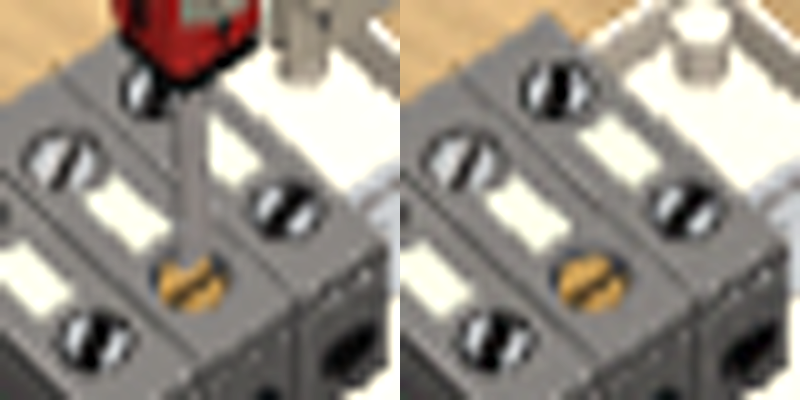

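The scene diff shows the blade edge at about (303.8,164.1), 9 mm above the slot at (303.6,165.9). After the drop that leaves about 1.7 mm to shift in −y.

Request:
carry_out(
  commands=[
    [[-0.0005,0.0018,0.004],0,0],
    [[0,0,0.004],0,0],
    [[0,0,0.003],0,0],
    [[0,0,0.0025],0,0],
    [[0,0,0],0,0],
  ],
)

```text
time: 10.2
tool_pos: [0.5218, -0.0169, 0.226]
tool_rot: [3.142, 0.0, -0.15]
contact_force: [0.1, -0.1, -0.1]
opening: 0.028
grip_force: 34.9
```

Request:
carry_out(
  commands=[
    [[0,0,0],0.15,0],
    [[0,0,0],0.15,0],
    [[0,0,0],0.1,0],
    [[0,0,0],0,0],
  ],
)

```text
time: 10.7
tool_pos: [0.5218, -0.0171, 0.2262]
tool_rot: [3.141, -0.0, -0.549]
contact_force: [-0.6, -1.1, -1.7]
opening: 0.0279
grip_force: 34.9
```

```bash
python3 -c "
from h import *
s=robot.observe();print(s['tool_pos'],s['tool_rot'],s['torque'],s['contact_force'],s['qpos'])"
```

```text
[ 0.52175329 -0.01705693  0.22623628] [ 3.14127489e+00 -1.32502206e-04 -5.49100743e-01] [-0.02127015  0.11254234  0.0369993 ] [-0.5551639  -1.09725473 -1.68145053] [-1.79357985e-01  3.51453862e-01  1.56054202e+00 -3.65227032e-04
  1.22958808e+00  1.94066132e+00]
```

Request:
carry_out(
  commands=[
    [[0,0,0],0.15,0],
    [[0,0,0],0.15,0],
    [[0,0,0],0.15,0],
    [[0,0,0],0.1,0],
    [[0,0,0],0.05,0],
    [[0,0,0],0,0],
  ],
)

```text
time: 11.45
tool_pos: [0.521, -0.017, 0.2261]
tool_rot: [3.14, 0.001, -1.148]
contact_force: [-2.5, -0.7, 0.9]
opening: 0.0279
grip_force: 34.9
```

```bash
python3 -c "
from h import *
s=robot.observe();print(s['tool_pos'],s['tool_rot'],s['torque'],s['contact_force'],s['qpos'][5])"
```

```text
[ 0.52104805 -0.01696857  0.2261126 ] [ 3.13986067e+00  6.41188870e-04 -1.14776756e+00] [0.0295313  0.90275757 0.06967092] [-2.50186413 -0.72287606  0.93181855] 2.539354141370836
```

Request:
carry_out(
  commands=[
    [[-0.0005,0.0011,0],0.06,0],
    [[0,0,0],0.08,0],
    [[0,0,0],0.08,0],
    [[0,0,0],0.05,0],
    [[0,0,0],0,0],
  ],
)

```text
time: 12.08
tool_pos: [0.5204, -0.0169, 0.2262]
tool_rot: [3.141, 0.0, -1.418]
contact_force: [-1.9, -0.6, -0.1]
opening: 0.0275
grip_force: 34.9
```

```bash
python3 -c "
from h import *
s=robot.observe();print(s['tool_pos'],s['tool_rot'],s['torque'],s['contact_force'],s['qpos'][5])"
```

```text
[ 0.52042045 -0.01688091  0.22617399] [ 3.14122318e+00  6.81793771e-05 -1.41772843e+00] [0.10760132 0.4890219  0.03960747] [-1.89665284 -0.58057819 -0.06633522] 2.808893102355702
```

Request:
carry_out(
  commands=[
    [[-0.0002,0.0006,0],0.06,0],
    [[0,0,0],0.05,0],
    [[0,0,0],0.04,0],
    [[0,0,0],0,0],
  ],
)

```text
time: 12.58
tool_pos: [0.5201, -0.0168, 0.2262]
tool_rot: [-3.141, 0.0, -1.568]
contact_force: [-0.1, 0.5, -1.9]
opening: 0.028
grip_force: 34.9
```

```bash
python3 -c "
from h import *
s=robot.observe();print(s['tool_pos'],s['tool_rot'],s['torque'],s['contact_force'],s['qpos'][5])"
```

```text
[ 0.52005528 -0.0167804   0.2261723 ] [-3.14134766e+00  4.42738754e-05 -1.56782761e+00] [0.17437626 0.1978116  0.05104683] [-0.1011622   0.4839701  -1.89715361] 2.958921780288837
```

Request:
carry_out(
  commands=[
    [[0,0,0],0.05,0],
    [[0,0,0],0.04,0],
    [[0,0,0],0,0],
    [[0,0,0],0,0],
  ],
)

```text
time: 13.08
tool_pos: [0.52, -0.0168, 0.2262]
tool_rot: [-3.141, 0.0, -1.658]
contact_force: [-1.0, 0.5, -0.5]
opening: 0.0278
grip_force: 34.9
```

```bash
python3 -c "
from h import *
s=robot.observe();print(s['tool_pos'],s['tool_rot'],s['torque'],s['contact_force'],s['qpos'][5],s['joint_efforts'])"
```

```text
[ 0.51999773 -0.01677049  0.22618246] [-3.14147757e+00  8.00504555e-05 -1.65845175e+00] [0.29257243 0.18472087 0.04061732] [-1.02032701  0.46447928 -0.50259114] 3.0495427779319813 [ -0.21186842 -43.61550093 -24.86081958  -0.11990539  -0.42043749
   0.0480747 ]
```

Request:
carry_out(
  commands=[
    [[0,0,-0.01],0,0],
    [[0,0,-0.015],0,0],
    [[0,0,-0.015],0,0],
    [[0,0,0],0,0],
  ],
)

```text
time: 13.58
tool_pos: [0.5208, -0.017, 0.2682]
tool_rot: [-3.138, -0.0, -1.66]
contact_force: [0.7, -0.1, -0.8]
opening: 0.028
grip_force: 34.9
```

```bash
python3 - <<'E'
from fit import *
np.set_printoptions(precision=4,suppress=True)
P=robot.read_camera("scene");s=robot.observe();print(s["tool_pos"],s["tool_rot"][2],s["torque"],s["contact_force"])
a=np.mean([P["pixels"].astype(int)]+[robot.read_camera("scene")["pixels"].astype(int) for _ in range(4)],0)
cr=a[134:179,280:325].astype(np.uint8)[:,:,::-1]
cv2.imwrite("pics/c6.png",cv2.convertScaleAbs(cv2.resize(cr,None,fx=12,fy=12,interpolation=cv2.INTER_CUBIC),alpha=1.3))
c=proj(P,(.52,-.0168,.093));
for ang in(-.15,-.4,-1.2,-1.32,-1.44):
    d=proj(P,(.52+.008*np.cos(ang),-.0168+.008*np.sin(ang),.093))-c;print(ang,d,np.degrees(np.arctan2(-d[1],d[0])))
b=a.sum(2)
for r in range(161,172): print(r," ".join("%3d"%b[r,c] for c in range(297,312)))
E
```

```text
[ 0.5202 -0.0169  0.2671] -1.6601314270148229 [0.1929 0.0399 0.0036] [ 0.1286 -0.4407 -0.6598]
-0.15 [-2.3902  1.6336] -145.6482271591992
-0.4 [-2.8059  1.1134] -158.35643024052777
-1.2 [-2.9046 -0.8274] 164.09941513506257
-1.32 [-2.7534 -1.1026] 158.17672474190536
-1.44 [-2.5628 -1.3617] 152.01660876162472
161 551 603 607 511 430 304 318 313 315 304 265 270 321 292 142
162 374 557 511 357 308 266 273 272 290 309 308 267 267 328 289
163 301 386 354 303 239 196 231 226 231 201 270 302 298 270 324
164 308 303 301 224 174 332 337 333 336 237 167 298 314 294 250
165 317 310 305 151 193 263 341 340 372 348 152 250 313 314 285
166 249 319 313 194 341 139 198 224 294 347 186 276 312 310 311
167 223 254 320 292 313 319 322 258 158 175 267 310 312 312 311
168 295 225 251 322 289 304 337 287 268 216 307 314 312 312 312
169 277 298 224 250 307 301 319 309 316 301 314 309 312 313 317
170 118 323 295 216 252 315 313 312 312 313 315 314 317 321 250
171 332 222 317 292 257 251 313 311 314 310 312 316 267 225 188
```

View pics/c6.png

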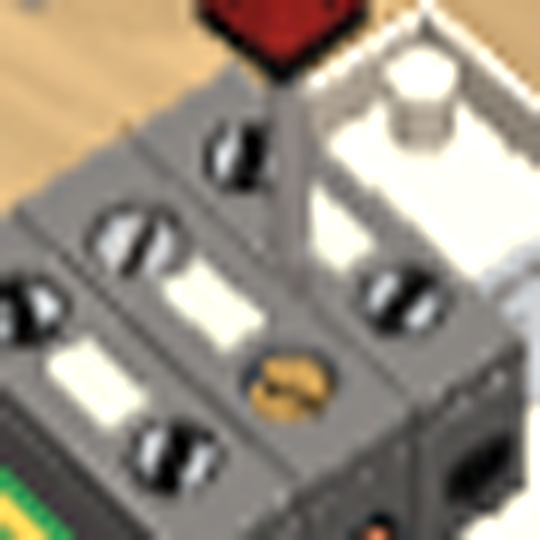

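The slot now lies at about −1.32 rad in the world frame, roughly 1.16–1.2 rad of turn, so it isn't surely at the stop. I'll ratchet: half-turn back, re-insert and finish.

Request:
carry_out(
  commands=[
    [[0,0,0],-0.175,0],
    [[0,0,0],-0.175,0],
    [[0,0,0],-0.175,0],
    [[0,0,0],-0.175,0],
    [[0,0,0],-0.175,0],
    [[0,0,0],-0.175,0],
    [[0,0,0],-0.175,0],
    [[0,0,0],-0.175,0],
    [[0,0,0],-0.175,0],
    [[0,0,0],-0.175,0],
    [[0,0,0],-0.175,0],
    [[0,0,0],-0.175,0],
    [[0,0,0],-0.175,0],
    [[0,0,0],-0.175,0],
    [[0,0,0],-0.175,0],
    [[0,0,0],-0.175,0],
    [[0,0,0],-0.175,0],
    [[0,0,0],-0.175,0],
    [[0,0,0],-0.175,0],
    [[0,0,0],-0.155,0],
  ],
)

```text
time: 16.32
tool_pos: [0.5197, -0.0168, 0.2657]
tool_rot: [-3.141, -0.0, 1.825]
contact_force: [1.3, -0.5, -1.2]
opening: 0.0278
grip_force: 34.9
```

Request:
carry_out(
  commands=[
    [[0,0,0.012],0,0],
    [[0,0,0.012],0,0],
    [[0,0,0.008],0,0],
    [[0,0,0.005],0,0],
    [[0,0,0.003],0,0],
    [[0,0,0],0,0],
  ],
)

```text
time: 17.08
tool_pos: [0.52, -0.0168, 0.2261]
tool_rot: [3.141, 0.0, 1.82]
contact_force: [0.9, 1.0, -1.1]
opening: 0.028
grip_force: 34.9
```

Inserted at the same depth. I'll press down gently, then turn.

Request:
carry_out(
  commands=[
    [[0,0,0.001],0,0],
    [[0,0,0.001],0,0],
    [[0,0,0],0,0],
  ],
)

```text
time: 17.45
tool_pos: [0.5201, -0.0169, 0.2254]
tool_rot: [3.14, 0.001, 1.82]
contact_force: [-1.5, -0.9, 7.0]
opening: 0.0277
grip_force: 34.9
```

Request:
carry_out(
  commands=[
    [[0,0,0],0.1,0],
    [[0,0,0],0.1,0],
    [[0,0,0],0.08,0],
    [[0,0,0],0,0],
  ],
)

```text
time: 17.95
tool_pos: [0.521, -0.017, 0.2255]
tool_rot: [3.138, 0.001, 1.541]
contact_force: [1.9, 0.8, 6.9]
opening: 0.0276
grip_force: 34.9
```

```bash
python3 -c "
from h import *
s=robot.observe();print(s['tool_pos'],s['tool_rot'],s['torque'],s['contact_force'],s['qpos'][5],s['joint_efforts'])"
```

```text
[ 0.52102144 -0.01696949  0.22546727] [3.13780861e+00 5.12524271e-04 1.54052186e+00] [ 0.08767524 -0.56411484  0.04185447] [1.94223378 0.82755755 6.8969922 ] -0.14942513396176352 [ -0.13620411 -39.75252986 -21.0760349   -0.09006138   0.63499013
   0.47478396]
```

Request:
carry_out(
  commands=[
    [[0,0,0],0.05,0],
    [[0,0,0],0.05,0],
    [[0,0,0],0,0],
  ],
)

```text
time: 18.32
tool_pos: [0.5212, -0.017, 0.2255]
tool_rot: [3.137, 0.0, 1.441]
contact_force: [1.9, 0.3, 6.0]
opening: 0.0279
grip_force: 34.9
```

```bash
cat > st.py <<'E'
from h import *
np.set_printoptions(precision=3,suppress=True)
s=robot.observe();print(s['tool_pos'],s['tool_rot'],s['torque'],s['contact_force'],s['qpos'][5],s['joint_efforts'][3:],s['time'])
E
python3 st.py
```

```text
[ 0.521 -0.017  0.225] [3.137 0.    1.441] [ 0.012 -0.633  0.062] [1.864 0.279 6.029] -0.05016553162151081 [-0.067  0.809  0.268] 18.325
```

Request:
carry_out(
  commands=[
    [[0,0,0],0.06,0],
    [[0,0,0],0.06,0],
    [[0,0,0],0,0],
  ],
)

```text
time: 18.7
tool_pos: [0.5211, -0.0171, 0.2254]
tool_rot: [3.138, -0.0, 1.321]
contact_force: [1.6, -0.5, 5.2]
opening: 0.0278
grip_force: 34.9
```

```bash
python3 st.py
```

```text
[ 0.521 -0.017  0.225] [ 3.138 -0.     1.321] [-0.091 -0.585  0.094] [ 1.567 -0.54   5.225] 0.06994901767409967 [0.047 0.733 0.317] 18.7
```

Request:
carry_out(
  commands=[
    [[0,0,0],0.06,0],
    [[0,0,0],0.06,0],
    [[0,0,0],0,0],
  ],
)

```text
time: 19.08
tool_pos: [0.5212, -0.0172, 0.2255]
tool_rot: [3.137, -0.0, 1.201]
contact_force: [0.6, -1.4, 5.4]
opening: 0.0276
grip_force: 34.9
```

```bash
python3 st.py
```

```text
[ 0.521 -0.017  0.225] [ 3.137 -0.     1.201] [-0.123 -0.585  0.093] [ 0.572 -1.413  5.358] 0.18989785520361513 [0.195 0.815 0.341] 19.075
```

Request:
carry_out(
  commands=[
    [[0,0,-0.01],0,0],
    [[0,0,-0.015],0,0],
    [[0,0,-0.015],0,0],
    [[0,0,0],0,0],
  ],
)

```text
time: 19.58
tool_pos: [0.5205, -0.0169, 0.2658]
tool_rot: [3.139, -0.0, 1.2]
contact_force: [0.2, -1.0, -1.1]
opening: 0.028
grip_force: 34.9
```

```bash
python3 - <<'E'
from fit import *
from scipy.optimize import minimize
Z=np.load("p0.npz")["scene"].astype(int)
P=robot.read_camera("scene")
a=np.mean([P["pixels"].astype(int)]+[robot.read_camera("scene")["pixels"].astype(int) for _ in range(5)],0)
b=a.sum(2)
for r in range(161,172): print(r," ".join("%3d"%b[r,c] for c in range(297,312)))
J=np.array([(proj(P,np.array([.52,-.017,.093])+e)-proj(P,(.52,-.017,.093)))*1000 for e in np.eye(3)[:2]*.001]).T
def ang(im,c0):
    # fit dark slot line thru centre: minimise mean brightness along +-6mm line
    g=im.sum(2).astype(np.float32);best=[]
    for cx in np.arange(-.6,.61,.1):
        for cy in np.arange(-.6,.61,.1):
            for th in np.arange(-1.9,.3,.03):
                t=np.linspace(-.0055,.0055,12);uv=(J@np.array([np.cos(th)*t,np.sin(th)*t])).T+c0+[cx,cy]
                v=cv2.remap(g,uv[:,0].astype(np.float32)[None],uv[:,1].astype(np.float32)[None],cv2.INTER_LINEAR).mean();best.append((v,th,cx,cy))
    best.sort();print(best[0],"mean top20 th",np.mean([x[1] for x in best[:20]]),np.std([x[1] for x in best[:20]]))
ang(Z,np.array([303.6,165.9]));ang(a,np.array([303.6,165.9]))
E
python3 st.py
```

```text
161 553 606 614 513 434 307 317 318 316 305 267 271 322 291 146
162 378 559 512 362 307 265 270 268 287 311 304 260 267 327 288
163 297 383 359 301 238 197 271 265 231 199 268 308 293 267 322
164 307 309 302 223 177 254 313 346 332 287 165 299 316 295 252
165 313 317 302 145 216 192 270 340 369 361 186 251 315 314 290
166 252 315 315 196 309 233 139 212 282 374 205 275 313 313 315
167 221 251 320 294 294 347 298 211 162 236 267 309 312 309 313
168 298 224 254 319 288 297 306 271 246 198 304 312 313 312 316
169 275 300 222 253 310 304 308 311 306 291 314 312 312 314 319
170 115 323 296 222 252 319 316 312 312 311 312 313 318 320 246
171 333 224 320 292 258 249 313 315 315 312 313 314 265 229 189
(np.float32(176.75342), np.float64(-0.15999999999999837), np.float64(-1.1102230246251565e-16), np.float64(0.5999999999999998)) mean top20 th -0.14049999999999835 0.02889204042638736
(np.float32(192.19073), np.float64(-1.4499999999999995), np.float64(0.19999999999999984), np.float64(0.49999999999999967)) mean top20 th -1.4964999999999995 0.03731956591387422
[ 0.52  -0.017  0.264] [-3.14  0.    1.2 ] [-0.045 -0.1    0.028] [-0.451  0.114 -1.975] 0.19125597208382733 [ 0.08   0.029 -0.002] 19.875
```

The slot is now at about −1.47 rad, 1.32 from its start, and the torque rose to 0.09 Nm, so the screw is at its stop. Now I'll return the driver.

Request:
carry_out(
  commands=[
    [[0,0,0],0.1667,0],
    [[0,0,0],0.1667,0],
    [[0,0,0],0.1667,0],
    [[0,0,0],0.1667,0],
    [[0,0,0],0.1667,0],
    [[0,0,0],0.1667,0],
    [[-0.0122,0.0342,0],0,0],
    [[-0.0122,0.0342,0],0,0],
    [[-0.0122,0.0342,0],0,0],
    [[-0.0122,0.0342,0],0,0],
    [[-0.0122,0.0342,0],0,0],
    [[-0.0122,0.0342,0],0,0],
    [[-0.0122,0.0342,0],0,0],
    [[-0.0122,0.0342,0],0,0],
    [[0,0,0],0,0],
    [[0,0,0],0,0],
  ],
)

```text
time: 21.88
tool_pos: [0.4784, -0.3039, 0.2638]
tool_rot: [-3.14, 0.0, 0.199]
contact_force: [0.5, 0.3, -1.3]
opening: 0.0278
grip_force: 34.9
```

```bash
python3 - <<'E'
from fit import *
P=robot.read_camera("scene");save(P,"c7.png",(190,50,270,150),6)
E
python3 st.py
```

```text
[ 0.479 -0.304  0.264] [-3.141  0.     0.2  ] [ 0.036  0.    -0.022] [ 0.137  0.445 -1.281] 0.6699906495075756 [ 0.043 -0.035  0.   ] 21.925
```

View pics/c7.png

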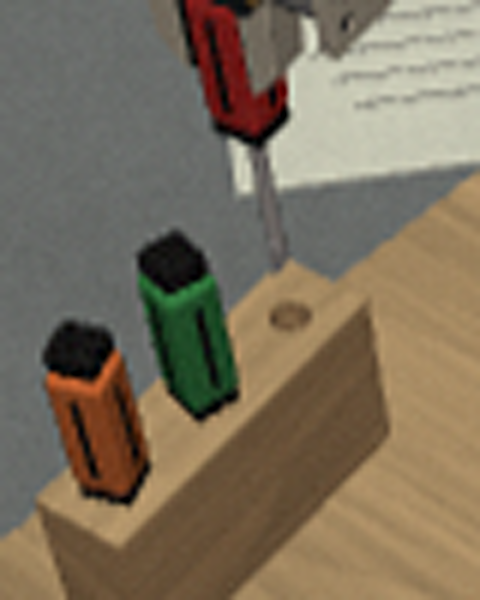

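The blade edge at (236.7,94.7), dropped 31 mm, projects to (238.4,102.8), which is the hole centre at (238.3,102.7). Descending.

Request:
carry_out(
  commands=[
    [[0,0,0.018],0,0],
    [[0,0,0.018],0,0],
    [[0,0,0.018],0,0],
    [[0,0,0],0,0],
  ],
)

```text
time: 22.42
tool_pos: [0.4782, -0.3028, 0.2092]
tool_rot: [-3.139, 0.002, 0.201]
contact_force: [0.2, 0.3, -1.0]
opening: 0.0273
grip_force: 34.9
```

Request:
carry_out(
  commands=[
    [[0,0,0.018],0,0],
    [[0,0,0.018],0,0],
    [[0,0,0.016],0,0],
    [[0,0,0.008],0,0],
    [[0,0,0],0,0],
  ],
)

```text
time: 23.05
tool_pos: [0.4785, -0.3042, 0.15]
tool_rot: [-3.141, 0.0, 0.2]
contact_force: [-0.3, 0.6, -1.2]
opening: 0.0279
grip_force: 34.9
```

Request:
carry_out(
  commands=[
    [[0,0,0.001],0,0],
    [[0,0,0.001],0,0],
    [[0,0,0],0,0],
  ],
)

```text
time: 23.42
tool_pos: [0.4786, -0.3045, 0.1485]
tool_rot: [3.141, -0.0, 0.2]
contact_force: [0.5, 0.5, -1.5]
opening: 0.028
grip_force: 34.9
```

Request:
carry_out(
  commands=[
    [[0,0,0],0,0.35],
    [[0,0,0],0,0.4],
    [[0,0,0],0,0.6],
    [[0,0,0],0,1],
    [[0,0,0],0,1],
    [[0,0,0],0,1],
  ],
)

```text
time: 24.18
tool_pos: [0.4785, -0.3044, 0.1482]
tool_rot: [3.142, -0.0, 0.2]
contact_force: [-0.8, 0.1, 0.2]
opening: 0.0723
grip_force: 0.0
```

Request:
carry_out(
  commands=[
    [[0,0,-0.05],0,1],
    [[0,0,-0.05],0,1],
    [[0,0,-0.05],0,1],
    [[0,-0.04,0],0,0.55],
    [[0,-0.04,0],0,0.55],
    [[0,0,0],0,0.55],
  ],
)

```text
time: 24.92
tool_pos: [0.4623, -0.2238, 0.2989]
tool_rot: [3.142, -0.001, 0.202]
contact_force: [-0.6, -0.6, 0.1]
opening: 0.0666
grip_force: 0.0
```

```bash
python3 - <<'E'
from fit import *
np.set_printoptions(precision=4,suppress=True)
P={n:robot.read_camera(n) for n in("scene","top")};Z=np.load("p0.npz")
for n,b in(("scene",(330,200,400,260)),("top",(230,180,285,240))):
    im=Z[n][b[1]:b[3],b[0]:b[2]].astype(int);R,G,B=im[...,0],im[...,1],im[...,2]
    m=(B>1.5*R)&(B>G+25)&(B>50);ys,xs=np.nonzero(m);c=(xs.mean()+b[0],ys.mean()+b[1]);print(n,len(xs),c,xs.min()+b[0],xs.max()+b[0],ys.min()+b[1],ys.max()+b[1],onz(P[n],c,.06))
# driver check against p0
for n,b in(("scene",(215,65,260,125)),("top",(465,225,515,262))):
    d=[]
    for im in (Z[n],P[n]["pixels"]):
        im=im[b[1]:b[3],b[0]:b[2]].astype(int);R,G,B=im[...,0],im[...,1],im[...,2];m=(R>1.6*np.maximum(G,B))&(R>35);ys,xs=np.nonzero(m);d.append((len(xs),xs.mean(),ys.mean()))
    print(n,np.array(d))
E
python3 st.py
```

```text
scene 151 (np.float64(375.5165562913907), np.float64(240.64900662251657)) 363 388 230 252 [0.5594 0.2498 0.06  ]
top 160 (np.float64(244.5375), np.float64(208.9625)) 240 249 193 225 [0.5593 0.2443 0.06  ]
scene [[242.      20.6281  27.1033]
 [244.      20.7172  27.0861]]
top [[163.      21.7853  16.2025]
 [  0.          nan      nan]]
[ 0.463 -0.226  0.299] [ 3.141 -0.     0.2  ] [-0.047 -0.005 -0.067] [-0.11   0.475 -0.039] 0.7675817528340174 [0.146 0.037 0.021] 25.025<stdin>:11: RuntimeWarning: Mean of empty slice.
  ret = ret.dtype.type(ret / rcount)
```

The driver stands back where it was (under 0.1 px shift in the scene view). Next, the handle.

Request:
carry_out(
  commands=[
    [[0.0188,-0.0445,0],0,0.55],
    [[0.0188,-0.0445,0],0,0.55],
    [[0.0188,-0.0445,0],0,0.55],
    [[0.0188,-0.0445,0],0,0.55],
    [[0.0188,-0.0445,0],0,0.55],
    [[0.0188,-0.0445,0],0,0.55],
    [[0.0188,-0.0445,0],0,0.55],
    [[0.0188,-0.0445,0],0,0.55],
    [[0.0188,-0.0445,0],0,0.55],
    [[0.0188,-0.0445,0],0,0.55],
    [[0,0,0],0.171,0.55],
    [[0,0,0],0.171,0.55],
    [[0,0,0.04],0,0.55],
    [[0,0,0.04],0,0.55],
    [[0,0,0.04],0,0.55],
    [[0,0,0],0,0.55],
    [[0,0,0],0,0.55],
  ],
)

```text
time: 27.15
tool_pos: [0.5601, 0.2474, 0.1795]
tool_rot: [-3.141, -0.002, -0.143]
contact_force: [0.3, -0.6, 1.2]
opening: 0.0504
grip_force: 0.0
```

```bash
python3 - <<'E'
from fit import *
P=robot.read_camera("scene");save(P,"c8.png",(310,150,430,270),5)
s=robot.observe();p=np.array(s["tool_pos"]);a=s["tool_rot"][2];ty=np.array([np.sin(a),-np.cos(a),0])
for k in(-.0253,0,.0253): print(proj(P,p+ty*k-[0,0,.017]),proj(P,[*(p+ty*k)[:2],.06]))
E
python3 st.py
```

```text
[387.25661834 226.23330239] [382.03805631 247.39554796]
[379.12975064 218.76916543] [374.57137577 240.30852879]
[371.15669757 211.44629981] [367.23542955 233.34559644]
[0.56  0.248 0.18 ] [-3.14  -0.003 -0.143] [ 0.088 -0.005 -0.004] [-0.052  0.5    0.159] 2.004769519782921 [-0.007 -0.069 -0.002] 27.2
```

View pics/c8.png

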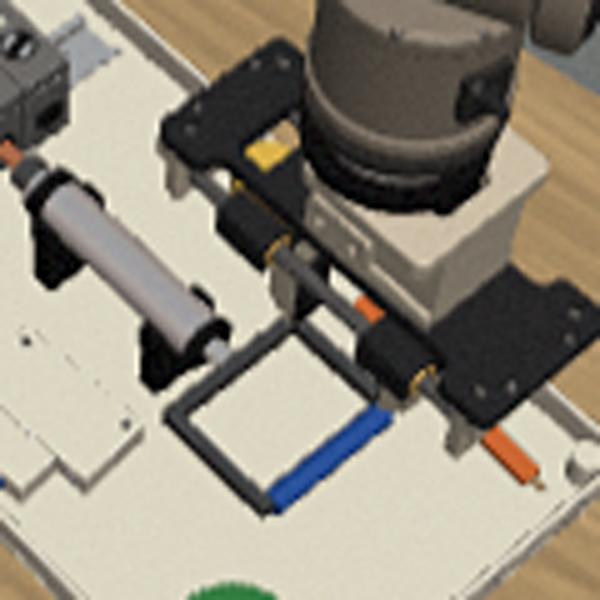

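The bar at (376,241.4) lies under the TCP, and the fingers straddle it. Descending.

Request:
carry_out(
  commands=[
    [[0,0,0.035],0,0.55],
    [[0,0,0.035],0,0.55],
    [[0,0,0.03],0,0.55],
    [[0,0,0.0175],0,0.55],
    [[0,0,0],0,0.3],
    [[0,0,0],0,0],
    [[0,0,0],0,0],
    [[0,0,0],0,0],
    [[0,0,0],0,0],
    [[0,0,0],0,0],
  ],
  newtons=45,
)

```text
time: 28.45
tool_pos: [0.5591, 0.2476, 0.0614]
tool_rot: [-3.141, -0.001, -0.142]
contact_force: [-0.1, -0.1, 4.8]
opening: 0.0127
grip_force: 45.0
```

```bash
python3 st.py
```

```text
[0.559 0.248 0.061] [-3.141 -0.001 -0.142] [ 0.01   0.09  -0.045] [-0.143 -0.144  4.818] 2.004857573324353 [ 0.035 -0.289 -0.024] 28.45
```

Request:
carry_out(
  commands=[
    [[0,0,0.0015],0,0],
    [[0,-0.012,0],0,0],
    [[0,-0.012,0],0,0],
    [[0,-0.012,0],0,0],
    [[0,-0.012,0],0,0],
    [[0,-0.008,0],0,0],
    [[0,-0.004,0],0,0],
    [[0,0,0],0,0],
    [[0,0,0],0,0],
  ],
)

```text
time: 29.58
tool_pos: [0.5674, 0.304, 0.0611]
tool_rot: [3.137, -0.0, -0.142]
contact_force: [-5.4, -13.3, 16.4]
opening: 0.0128
grip_force: 45.0
```

```bash
python3 - <<'E'
from fit import *
P=robot.read_camera("scene");save(P,"c9.png",(300,150,420,270),5)
f=np.array([robot.read_camera("scene") and robot.observe()["contact_force"] for _ in range(6)]).mean(0);print(f,np.dot(f[:2],[.142,.99]))
E
python3 st.py
```

```text
[ -4.94579931 -13.41063322  16.68546013] -13.978830392821862
[0.567 0.304 0.061] [ 3.137 -0.    -0.142] [-2.124  0.841 -0.021] [ -4.564 -13.034  16.57 ] 2.090404051972993 [ 2.751 -2.95   0.004] 29.925
```

View pics/c9.png

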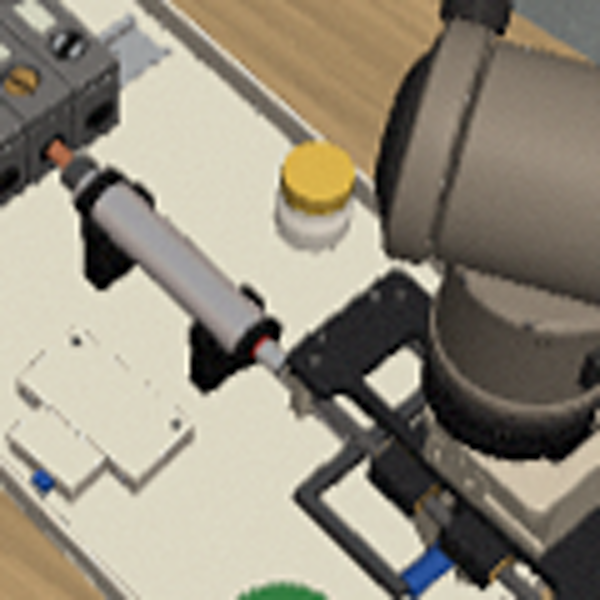

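The red ring shows at the mouth, at crop (262,345), and the force of 14 N implies about 57 mm. I'll add 3 mm and ease the vertical load.

Request:
carry_out(
  commands=[
    [[0,-0.0015,-0.001],0,0],
    [[0,-0.0015,-0.001],0,0],
    [[0,0,0],0,0],
    [[0,0,0],0,0],
    [[0,0,0],0,0],
    [[0,0,0],0,0],
  ],
)

```text
time: 30.68
tool_pos: [0.5676, 0.3061, 0.0613]
tool_rot: [3.136, 0.001, -0.143]
contact_force: [-1.3, -14.6, 7.5]
opening: 0.0129
grip_force: 45.0
```

```bash
python3 - <<'E'
from fit import *
P=robot.read_camera("scene");im=np.vstack([cv2.resize(P["pixels"][a:a+40,b:b+80,::-1],None,fx=7,fy=7,interpolation=cv2.INTER_CUBIC) for a,b in((200,320),(70,200))])
cv2.imwrite("pics/c10.png",im)
f=np.array([robot.read_camera("scene") and robot.observe()["contact_force"] for _ in range(6)]).mean(0);print(f,np.dot(f[:2],[.142,.99]))
E
python3 st.py
```

```text
[ -1.3681891  -14.63965761   7.50682801] -14.687543888555071
[0.568 0.306 0.061] [ 3.136  0.001 -0.143] [-2.274  0.274  0.021] [ -1.756 -14.469   7.481] 2.0944691469926027 [ 3.327 -2.096  0.007] 31.025
```

```bash
python3 -c "
from cell import robot
print(robot.hand_in())"
```

```text
the job is handed in; nothing more can be done
None
```

The job is handed in, with no verdict returned: the brass screw is at its stop, the red driver is back upright in its hole, and the gauge handle is held about 59 mm out at roughly 14.7 N; I viewed 11 pictures, one over the limit of 10.

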